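# Reset the LED strip tester under its push-latch cover

## Robot

A 7-joint arm with a two-finger parallel gripper is mounted at the origin on the work surface. World frame = base frame: x ahead of the robot, y to its left, z up, the work surface at z = 0. Lengths are in m, angles in rad, forces in N, time in s.
With the tool pointing down it reaches from about 0.425 to 0.875 m from the base axis. Payload 4.7 kg.
Tool frame: the origin (TCP) lies midway between the tips of the shut fingers; the grasp point (between the pads) lies r.tcp_to_grasp behind it (r.tcp_to_grasp is the distance from the TCP to the grasp point, in m); z points along the fingers, y is the line along which they close (so a half turn about z gives the same grasp; the last joint's range is limited). The gripper opens to 87 mm and grips with 3 to 60 N. Pads are 19 mm wide; open, the fingers measure 117 mm over their backs; the gripper's body (75 mm by 190 mm) begins 51 mm behind the grasp point.
Start: joints at [1.262, 0.321, -0.07, 1.45, 0.023, 1.371, -0.057], TCP at [0.206, -0.616, 0.223] pointing down, gripper open.
Joint ranges: [-2.86, 2.86], [-0.3, 2.09], [-1.38, 1.24], [0.06, 2.45], [-1.56, 4.7], [0.09, 2.05], [-2.69, 2.69]. Speed limits (rad/s): [2.57, 2.57, 3.14, 3.14, 3.14, 3.14, 3.14].

## Interface

Orientations are given as a unit quaternion [x, y, z, w].
In Python, from station import r, vision gives the robot as it stands.
- The arm moves only by the shell command python3 -m handwheel 'ROWS' [FORCE]. ROWS is JSON, a list of rows, each an object with "hand": the opening, from -1 (shut) to 1 (fully open); "dp": the shift along the tool's x, y, z in units of 2 cm (1.0 is 2 cm), a list of three; "twist": the turn, a rotation vector about the tool's x, y, z in units of 0.12 rad (1.0 is 0.12 rad), a list of three. In form: [{"hand": hand, "dp": [dx, dy, dz], "twist": [wx, wy, wz]}, ...]. A call has 1 to 20 rows; each row shifts and turns the commanded pose from where the row before left it, along the tool's axes as they then stand; what a row does not reach is not made up. A row lasts 1/12 s, in which the tool goes at most 41.7 mm and 7.16 degrees, less where a joint would pass 70% of its speed; a pose out of reach is approached as far as the arm can. A call with a number of a shift or a turn outside -1 to 1 is refused whole. A call with a gripper value outside its range is refused whole. The fingers move at their own pace and stop on an object; FORCE is the grip in N (left out, the last holds). Time passes only in rows, so rows that do not move let the fingers close. It gives the time, the measured TCP pose, the force, the opening and the grip force at its end, in the units of the state.
- r.read_state(): the state, without advancing time (a new reading comes with each control period).
- vision.camera(name): name is "scene" or "top" or "wrist"; returns a dict with "color" (384x512x3 uint8, red, green, blue), "vertical_fov" (degrees; the focal length in pixels is half the picture's height over the tangent of half this angle, whatever the lens; pixels are square), "cx", "cy" (the principal point, pixels), "xyz" and "rotation" of the camera in the world. Camera axes: x right, y up, looking along -z (the intrinsics and any distortion apply to the point x, -y, -z); pixel columns grow to the right and rows downward; lengths in m; the calibration is good to about 2 mm. A picture is of the moment at which its call begins. There is no depth.
- r.close_job(): hands the job in; it is judged then, once.
The state is a dict: "time_s": time; "qpos": joint angles; "joint_velocities": joint speeds; "joint_efforts": joint torques, N m; "eef_pos": TCP position; "orientation": TCP orientation; "contact_force": force on the tool from outside, world axes, zero at the start; "torque": the same for the moment, N m; "opening": finger opening in m; "grip_force": force on a finger pad.
Only numpy, scipy, OpenCV 4.12 (cv2) and the standard library are available. Lean on these libraries where they do the work, as an engineer would, in place of code of your own. Each camera call takes 0.05 s, during which the arm holds its last target. There are 200 camera calls.

## Task

The LED strip tester has tripped: press its blue cover so that it pops open, press the red reset button underneath fully down and let it come back, then push the cover down and press it in until it latches shut again. Do it all with the fingertips and grip nothing: leave the tester and everything else on the bench standing where it is.

Things in the scene. Friction and masses are not known exactly. Their poses are not given: they have to be found in the camera images.
- tester: light-grey LED strip tester, loose on the bench (about 2.2 kg), 200 (x) by 140 (y) by 75 mm high. Origin at the centre of its underside; x points from the hinge end (nearer the robot) to the end with amber lamp and sockets, z up. In its top is a well 124 (x) by 104 (y) mm, centred, floor 40 mm above the bench, closed by the blue cover.
- cover_hinge (a point): middle of the cover's hinge line, fixed to the tester: 60 mm from its origin towards -x, 72 mm above the bench; the hinge runs along the tester's y; axes as the tester's. The blue cover is a plate 120 mm long (from the hinge towards the tester's +x), 100 mm wide, 6 mm thick, its top flush with the case (75 mm above the bench) when latched.
- cover (a joint): cover angle, rad. 0: latched flush; about -0.07: pressed in to its stop; 1.75: fully open, a little past upright, leaning to the robot side, edge 190 mm above the bench. Push-push latch: pressed in from flush and let go, it swings open by spring in about 2 s; pushed shut against the spring (2 to 4 N), pressed in to the stop and let go, it returns to flush and stays.
- cover_press (a point): centre of the white ring on the cover's outer (upper) face, where to press: 95 mm from the hinge, midway across. Moves with the cover; z is the outward normal, x runs from hinge to free edge. The stop is 6 mm down here (3 to 6 N); the latch trips, or catches, only when pressed at least 4 mm below flush. Nearer the hinge takes more force.
- cover_edge (a point): middle of the cover's free edge, 120 mm from the hinge, at half thickness; axes as cover_press. With the cover open its outer face looks to the robot side: push there, away from the robot and down, to swing it shut.
- reset_btn (a joint): travel of the red reset button, m: 0 out, 0.006 fully down; springs back. Full travel takes 5 N.
- reset_btn_top (a point): centre of the top of the red round reset button (28 mm diameter) under the cover, 85 mm from the hinge on the centre line, 58 mm above the bench (17 mm below the case top) when out; pressed straight down.
- tray: grey open tray 190x150x45 mm full of white LED strips; origin at the centre of its underside. Bystander.
- solder_spool: silvery solder spool, 60 mm diameter, 45 mm tall, standing; origin at the centre of its underside. Bystander.
- flux_bottle: white bottle with red cap, 44 mm diameter, 100 mm tall; origin at the centre of its underside. Bystander.
- lens_jar: clear jar with blue cap, 60 mm diameter, 70 mm tall; origin at the centre of its underside. Bystander.
- screwdriver: screwdriver lying on the bench, handle to its own -x; about 200 mm long. Bystander.
- led_strip: single aluminium LED strip lying on the bench, 14 x 220 x 6 mm, long along its own y; origin at the centre of its underside. Bystander.
Things that resemble listed ones, but are neither listed nor needed, are in the scene too. What is shaped like the tester but green is not meant.

How it is judged:
On the way, in this order (a step that is already met when the one before it is completed fails the run):
1. the latched cover has been pressed in (value of joint cover below -0.03 rad), for 0.02 s.
2. the cover has popped open (value of joint cover above 1.3 rad), for 0.2 s.
3. the reset button is pressed down, the cover being open (value of joint reset_btn above 0.0045 m and value of joint cover above 1 rad), for 0.05 s.
4. the cover is pressed in again, the button being out (value of joint cover below -0.02 rad and value of joint reset_btn below 0.002 m), for 0.02 s.
At the end, for the whole second after the job is handed in: The cover is latched flush (joint between -0.02 and 0.03 rad, at rest), the reset button is out again (under 2 mm), and the tester and every bystander stand within 30 mm of where they began (value of joint cover between -0.02 and 0.03 rad and velocity of joint cover between -0.05 and 0.05 rad/s and value of joint reset_btn below 0.002 m and distance of each of tester, tray, solder_spool, flux_bottle, lens_jar, screwdriver, led_strip from where it was at the start of the episode below 0.03 m and linear speed of tester below 0.01 m/s); the robot touches nothing.
It fails at once if the tester is lifted, tipped or shoved more than 30 mm (distance of tester from where it was at the start of the episode above 0.03 m or height (world z) of tester above 0.012 m or angle between tester's own z axis and vertical above 0.1 rad).
It fails at once if another thing on the bench is moved by more than 30 mm or picked up (distance of any of tray, solder_spool, flux_bottle, lens_jar, screwdriver, led_strip from where it was at the start of the episode above 0.03 m or height (world z) of any of tray, solder_spool, flux_bottle, lens_jar, led_strip above 0.015 m).
It also fails if it takes over 51 s, if anything falls off the work surface, if the arm or the gripper's body presses on something with over 40 N, if the wrist force passes 120 N, or if a joint passes its speed limit or range.

## Working session

There is one attempt and no reset: what is moved stays moved. The work goes in short steps, Python scripts to look and compute and a shell command to move; the robot and the scene stay as the last step left them, time stands still between calls to the robot, and variables do not carry over. Pictures are saved under pics/ and viewed, at most 10 in all, crops included, and the job is handed in when it is done.

```bash
ls; mkdir -p pics; python3 - <<'E'
from station import r, vision
import cv2,numpy as np
for n in ["scene","top"]:
    c=vision.camera(n); print(n,{k:(v if k!="color" else v.shape) for k,v in c.items()})
    cv2.imwrite(f"pics/{n}0.png",cv2.cvtColor(c["color"],cv2.COLOR_RGB2BGR))
print(r.read_state(), r.tcp_to_grasp)
E
```

```text
pics
scene {'color': (384, 512, 3), 'vertical_fov': 47.675694055700056, 'cx': 255.47243039443794, 'cy': 197.11623938462026, 'xyz': array([ 0.97930024, -0.36519604,  1.07975726]), 'rotation': array([0.279134  , 0.10474573, 0.34051686, 0.8917179 ])}
top {'color': (384, 512, 3), 'vertical_fov': 55.01127129775729, 'cx': 262.19717695285607, 'cy': 194.48413687617838, 'xyz': array([0.3511783 , 0.14771783, 1.39410429]), 'rotation': array([-0.04491275,  0.04555809,  0.70840213, -0.70290378])}
{'time_s': 0.1, 'qpos': array([ 1.26207282,  0.32175593, -0.07005914,  1.45155383,  0.02256384,
        1.37079088, -0.0568848 ]), 'joint_velocities': array([-9.10555114e-05, -1.55473734e-03, -1.08612863e-03, -3.48924322e-03,
       -2.56207320e-05, -9.00198863e-04, -4.70808415e-04]), 'joint_efforts': array([-1.66609411e-04, -4.92572379e+01, -4.05823784e-01, -3.13396668e+01,
       -6.41825167e-02,  3.95200239e-02,  7.69706185e-05]), 'eef_pos': array([ 0.20600414, -0.61597107,  0.22156567]), 'orientation': array([ 9.87000085e-01,  1.60717424e-01, -1.70588444e-04, -8.43948006e-04]), 'contact_force': array([-0.16098387,  0.29790243, -0.14398877]), 'torque': array([ 0.04580794,  0.00817159, -0.01751502]), 'grip_force': 0.0, 'opening': 0.08751686639145223} 0.0187
```

View pics/top0.png

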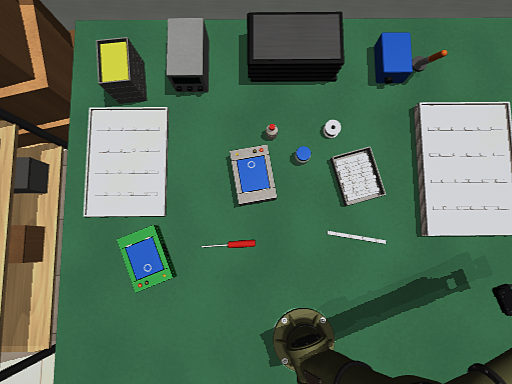

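View pics/scene0.png

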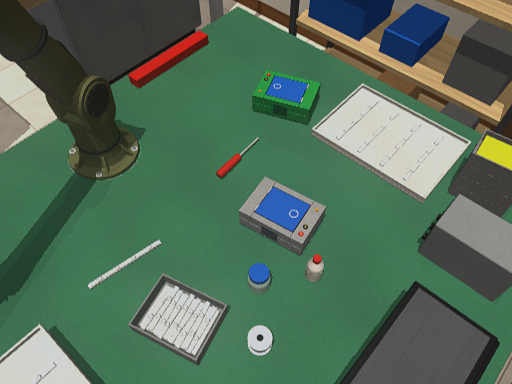

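The things that could be taken for the tester are the grey unit with a blue cover, top (253,176) / scene (284,213), the green lookalike, top (147,258) / scene (287,92), and a blue box, top (395,57). By the description it's the grey one. I'll measure it and check it in one crop.

```bash
cat > h.py <<'E'
from station import r, vision
import cv2,numpy as np
from scipy.spatial.transform import Rotation as R
def ray(c,uv):
    uv=np.atleast_2d(uv).astype(float); f=c["color"].shape[0]/2/np.tan(np.radians(c["vertical_fov"]/2))
    d=np.c_[(uv[:,0]-c["cx"])/f,-(uv[:,1]-c["cy"])/f,-np.ones(len(uv))]
    return R.from_quat(c["rotation"]).apply(d)
def onz(c,uv,z):
    d=ray(c,uv); o=np.array(c["xyz"]); return o+d*((z-o[2])/d[:,2])[:,None]
def proj(c,p):
    f=c["color"].shape[0]/2/np.tan(np.radians(c["vertical_fov"]/2))
    q=R.from_quat(c["rotation"]).inv().apply(np.atleast_2d(p)-c["xyz"])
    return np.c_[c["cx"]-f*q[:,0]/q[:,2],c["cy"]+f*q[:,1]/q[:,2]]
def tool(dw):  # world shift -> tool axes in units of 2 cm
    return R.from_quat(r.read_state()["orientation"]).inv().apply(dw)/0.02
E
python3 - <<'E'
from h import *
for n,(u,v) in {"top":(253,176),"scene":(284,213)}.items():
    c=vision.camera(n); hsv=cv2.cvtColor(c["color"],cv2.COLOR_RGB2HSV)
    m=cv2.inRange(hsv,(105,120,80),(125,255,255))
    cs,_=cv2.findContours(m,cv2.RETR_EXTERNAL,cv2.CHAIN_APPROX_NONE)
    k=max((k for k in cs if cv2.pointPolygonTest(k,(u,v),False)>=0),key=cv2.contourArea)
    w=onz(c,k[:,0,:],.075)[:,:2].astype(np.float32)
    rect=cv2.minAreaRect(w*1000); print(n,rect)
    mask=np.zeros_like(m); cv2.drawContours(mask,[cv2.convexHull(k)],-1,255,-1); mask=cv2.erode(mask,np.ones((5,5)))
    ys,xs=np.nonzero(mask&~m); print("ring",len(xs),onz(c,[(xs.mean(),ys.mean())],.075))
    x,y=max(u-60,0),max(v-50,0); cr=cv2.resize(c["color"][y:y+100,x:x+120],None,fx=5,fy=5,interpolation=2)
    if n=="scene": cv2.imwrite("pics/crop1.png",cr[:,:,::-1])
    if n=="top":
        for nm,p,z in [("jar",(303,154),.07),("bottle",(271,130),.1),("spool",(332,128),.045),("drv",(255,243),.015)]: print(nm,onz(c,[p],z))
        print("tray",onz(c,[(333,156),(345,204)],.045))
E
```

```text
top ((598.181396484375, 180.11160278320312), (119.45361328125, 101.11141204833984), 9.665608406066895)
ring 23 [[0.63270852 0.1859492  0.075     ]]
jar [[ 0.67037419 -0.00518227  0.07      ]]
bottle [[0.75287758 0.11217479 0.1       ]]
spool [[ 0.77596933 -0.11980372  0.045     ]]
drv [[0.34754119 0.17386469 0.015     ]]
tray [[ 0.66788732 -0.12008591  0.045     ]
 [ 0.48720966 -0.1583795   0.045     ]]
scene ((597.96240234375, 177.45614624023438), (119.76732635498047, 100.476806640625), 9.716580390930176)
ring 36 [[0.63266605 0.18461813 0.075     ]]
```

View pics/crop1.png

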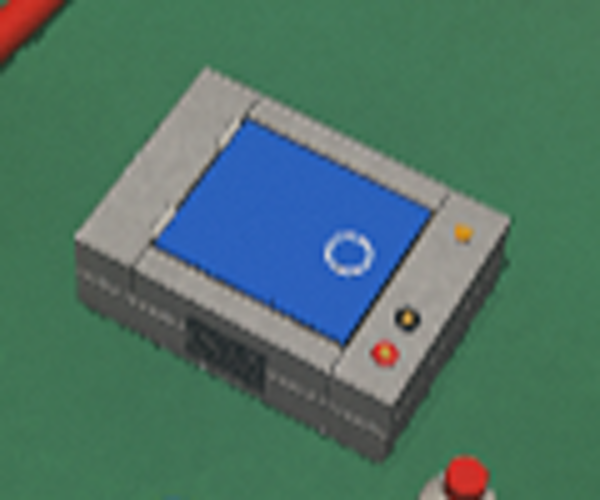

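The crop confirms the grey tester: ring at crop (348,254), lamp and sockets at the far end. Its origin is at about (0.598,0.179) with yaw 9.7°, and the ring is at (0.6325,0.185). First I shut the fingers, align the tool with the tester and start the transit.

```bash
python3 -m handwheel '[{"hand":-1,"dp":[0,0,0],"twist":[0,0,0.64]},{"hand":-1,"dp":[0,0,0],"twist":[0,0,0.64]},{"hand":-1,"dp":[0.77,-1,0],"twist":[0,0,0]},{"hand":-1,"dp":[0.77,-1,0],"twist":[0,0,0]},{"hand":-1,"dp":[0.77,-1,0],"twist":[0,0,0]},{"hand":-1,"dp":[0.77,-1,0],"twist":[0,0,0]},{"hand":-1,"dp":[0.77,-1,0],"twist":[0,0,0]},{"hand":-1,"dp":[0.77,-1,0],"twist":[0,0,0]},{"hand":-1,"dp":[0.77,-1,0],"twist":[0,0,0]},{"hand":-1,"dp":[0.77,-1,0],"twist":[0,0,0]},{"hand":-1,"dp":[0.77,-1,0],"twist":[0,0,0]},{"hand":-1,"dp":[0.77,-1,0],"twist":[0,0,0]},{"hand":-1,"dp":[0.77,-1,0],"twist":[0,0,0]},{"hand":-1,"dp":[0.77,-1,0],"twist":[0,0,0]},{"hand":-1,"dp":[0.77,-1,0],"twist":[0,0,0]},{"hand":-1,"dp":[0.77,-1,0],"twist":[0,0,0]},{"hand":-1,"dp":[0.77,-1,0],"twist":[0,0,0]},{"hand":-1,"dp":[0.77,-1,0],"twist":[0,0,0]},{"hand":-1,"dp":[0.77,-1,0],"twist":[0,0,0]}]'
cat >> h.py <<'E'
def to(p,yaw=9.7):
    s=r.read_state(); A=R.from_quat(s["orientation"]); x=A.as_matrix()
    want=np.array([[np.cos(np.radians(yaw)),np.sin(np.radians(yaw)),0],[np.sin(np.radians(yaw)),-np.cos(np.radians(yaw)),0],[0,0,-1]]).T
    print("t",s["time_s"],"p",s["eef_pos"].round(4),"F",s["contact_force"].round(1),"units",tool(np.array(p)-s["eef_pos"]).round(2),"twist",((A.inv()*R.from_matrix(want)).as_rotvec()/.12).round(2))
E
python3 -c "
from h import *
to([.6325,.185,.2])"
```

```text
time_s: 1.78
eef_pos: [0.4073, -0.236, 0.2225]
orientation: [0.996, 0.084, -0.0, 0.0]
contact_force: [-0.2, 0.1, -0.3]
opening: 0.0004
grip_force: 0.0
t 1.7833 p [ 0.4073 -0.236   0.2225] F [-0.2  0.1 -0.3] units [ 14.65 -18.85   1.12] twist [ 0.  0. -0.]
```

```bash
python3 -m handwheel '[{"hand":-1,"dp":[0.77,-0.99,0.1],"twist":[0,0,0]},{"hand":-1,"dp":[0.77,-0.99,0.1],"twist":[0,0,0]},{"hand":-1,"dp":[0.77,-0.99,0.1],"twist":[0,0,0]},{"hand":-1,"dp":[0.77,-0.99,0.1],"twist":[0,0,0]},{"hand":-1,"dp":[0.77,-0.99,0.1],"twist":[0,0,0]},{"hand":-1,"dp":[0.77,-0.99,0.1],"twist":[0,0,0]},{"hand":-1,"dp":[0.77,-0.99,0.1],"twist":[0,0,0]},{"hand":-1,"dp":[0.77,-0.99,0.1],"twist":[0,0,0]},{"hand":-1,"dp":[0.77,-0.99,0.1],"twist":[0,0,0]},{"hand":-1,"dp":[0.77,-0.99,0.1],"twist":[0,0,0]},{"hand":-1,"dp":[0.77,-0.99,0.1],"twist":[0,0,0]},{"hand":-1,"dp":[0.77,-0.99,0.1],"twist":[0,0,0]},{"hand":-1,"dp":[0.77,-0.99,0.1],"twist":[0,0,0]},{"hand":-1,"dp":[0.77,-0.99,0.1],"twist":[0,0,0]},{"hand":-1,"dp":[0.77,-0.99,0.1],"twist":[0,0,0]},{"hand":-1,"dp":[0.77,-0.99,0.1],"twist":[0,0,0]},{"hand":-1,"dp":[0.77,-0.99,0.1],"twist":[0,0,0]},{"hand":-1,"dp":[0.77,-0.99,0.1],"twist":[0,0,0]},{"hand":-1,"dp":[0.77,-0.99,0.1],"twist":[0,0,0]},{"hand":-1,"dp":[0,0,0],"twist":[0,0,0]}]'
python3 -c "
from h import *
to([.6325,.185,.085])"
```

```text
time_s: 3.45
eef_pos: [0.6319, 0.1888, 0.1834]
orientation: [0.996, 0.087, -0.0, -0.002]
contact_force: [-1.1, 1.1, -0.4]
opening: 0.0004
grip_force: 0.0
t 3.45 p [0.6319 0.1888 0.1834] F [-1.1  1.1 -0.4] units [-0.    0.22  4.92] twist [-0.04  0.    0.05]
```

```bash
python3 -m handwheel '[{"hand":-1,"dp":[0,0.1,1],"twist":[0,0,0]},{"hand":-1,"dp":[0,0.1,1],"twist":[0,0,0]},{"hand":-1,"dp":[0,0,1],"twist":[0,0,0]},{"hand":-1,"dp":[0,0,1],"twist":[0,0,0]},{"hand":-1,"dp":[0,0,0.8],"twist":[0,0,0]},{"hand":-1,"dp":[0,0,0],"twist":[0,0,0]},{"hand":-1,"dp":[0,0,0],"twist":[0,0,0]},{"hand":-1,"dp":[0,0,0],"twist":[0,0,0]}]'
python3 -c "
from h import *
to([.6325,.185,.068])"
```

```text
time_s: 4.12
eef_pos: [0.6333, 0.1788, 0.0897]
orientation: [0.996, 0.084, 0.001, -0.0]
contact_force: [0.1, -0.1, -0.3]
opening: 0.0003
grip_force: 0.0
t 4.1167 p [0.6333 0.1788 0.0897] F [ 0.1 -0.1 -0.3] units [ 0.01 -0.31  1.08] twist [-0.   -0.01 -0.  ]
```

```bash
python3 -m handwheel '[{"hand":-1,"dp":[0,-0.3,0.3],"twist":[0,0,0]},{"hand":-1,"dp":[0,0,0.3],"twist":[0,0,0]},{"hand":-1,"dp":[0,0,0.2],"twist":[0,0,0]},{"hand":-1,"dp":[0,0,0.2],"twist":[0,0,0]},{"hand":-1,"dp":[0,0,0.1],"twist":[0,0,0]},{"hand":-1,"dp":[0,0,0],"twist":[0,0,0]},{"hand":-1,"dp":[0,0,0],"twist":[0,0,0]}]'
python3 -c "
from h import *
to([.6325,.185,.068])"
```

```text
time_s: 4.7
eef_pos: [0.632, 0.1864, 0.069]
orientation: [0.996, 0.085, 0.001, -0.001]
contact_force: [-3.5, 0.4, 12.2]
opening: 0.0007
grip_force: 6.1
t 4.7 p [0.632  0.1864 0.069 ] F [-3.5  0.4 12.2] units [0.01 0.07 0.05] twist [-0.01 -0.01  0.01]
```

At 12 N and 6 mm down, the cover is on its stop. Lifting clear now so it can open.

```bash
python3 -m handwheel '[{"hand":-1,"dp":[0,0,-0.5],"twist":[0,0,0]},{"hand":-1,"dp":[0.3,0,-1],"twist":[0,0,0]},{"hand":-1,"dp":[0.3,0,-1],"twist":[0,0,0]},{"hand":-1,"dp":[0.3,0,-1],"twist":[0,0,0]},{"hand":-1,"dp":[0,0,-1],"twist":[0,0,0]},{"hand":-1,"dp":[0,0,-1],"twist":[0,0,0]},{"hand":-1,"dp":[0,0,-1],"twist":[0,0,0]},{"hand":-1,"dp":[0,0,-1],"twist":[0,0,0]},{"hand":-1,"dp":[0,0,0],"twist":[0,0,0]},{"hand":-1,"dp":[0,0,0],"twist":[0,0,0]},{"hand":-1,"dp":[0,0,0],"twist":[0,0,0]},{"hand":-1,"dp":[0,0,0],"twist":[0,0,0]},{"hand":-1,"dp":[0,0,0],"twist":[0,0,0]},{"hand":-1,"dp":[0,0,0],"twist":[0,0,0]},{"hand":-1,"dp":[0,0,0],"twist":[0,0,0]},{"hand":-1,"dp":[0,0,0],"twist":[0,0,0]},{"hand":-1,"dp":[0,0,0],"twist":[0,0,0]},{"hand":-1,"dp":[0,0,0],"twist":[0,0,0]},{"hand":-1,"dp":[0,0,0],"twist":[0,0,0]},{"hand":-1,"dp":[0,0,0],"twist":[0,0,0]}]'
python3 - <<'E'
from h import *
to([.6226,.183,.07])
c=vision.camera("scene")
cr=cv2.resize(c["color"][110:290,170:400],None,fx=3,fy=3,interpolation=2); cv2.imwrite("pics/open1.png",cr[:,:,::-1])
for n in["top","scene"]:
    c=vision.camera(n); hsv=cv2.cvtColor(c["color"],cv2.COLOR_RGB2HSV)
    m=cv2.inRange(hsv,(0,150,90),(6,255,255))|cv2.inRange(hsv,(174,150,90),(180,255,255))
    k,l,st,ce=cv2.connectedComponentsWithStats(m)
    for i in range(1,k):
        p=onz(c,[ce[i]],.058)[0]
        if st[i][4]>5: print(n,ce[i].round(1),st[i][4],p.round(4))
E
```

```text
time_s: 6.37
eef_pos: [0.6494, 0.1879, 0.2165]
orientation: [0.996, 0.085, 0.0, 0.0]
contact_force: [0.4, 0.4, 0.4]
opening: 0.0003
grip_force: 0.0
t 6.3667 p [0.6494 0.1879 0.2165] F [0.4 0.4 0.4] units [-1.36  0.01  7.33] twist [ 0.  0. -0.]
top [251.9 167.7] 37 [0.623  0.1831 0.058 ]
top [241.6 243.4] 158 [0.3465 0.2212 0.058 ]
top [139.6 284.5] 11 [0.205  0.5824 0.058 ]
scene [156.8  65.1] 898 [-0.1416  0.36    0.058 ]
scene [228.1 165.4] 205 [0.3724 0.1963 0.058 ]
scene [289.9 215.2] 70 [0.6228 0.1831 0.058 ]
scene [300.6 233.5] 11 [0.6816 0.1569 0.058 ]
scene [316.7 258.7] 61 [0.7597 0.1257 0.058 ]
```

View pics/open1.png

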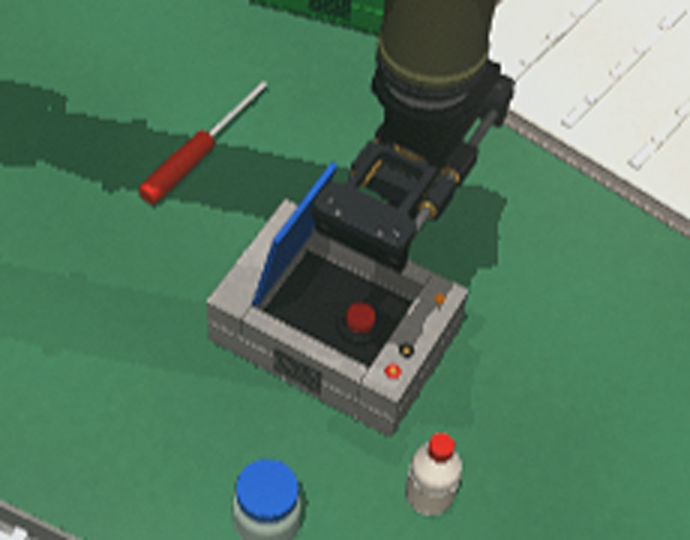

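The cover stands open at crop (295,235), and the red button, crop (360,317), measures (0.623,0.183), as expected. Moving over it and down.

```bash
python3 -m handwheel '[{"hand":-1,"dp":[-0.68,0,0],"twist":[0,0,0]},{"hand":-1,"dp":[-0.68,0,0.5],"twist":[0,0,0]},{"hand":-1,"dp":[0,0,1],"twist":[0,0,0]},{"hand":-1,"dp":[0,0,1],"twist":[0,0,0]},{"hand":-1,"dp":[0,0,1],"twist":[0,0,0]},{"hand":-1,"dp":[0,0,1],"twist":[0,0,0]},{"hand":-1,"dp":[0,0,1],"twist":[0,0,0]},{"hand":-1,"dp":[0,0,1],"twist":[0,0,0]},{"hand":-1,"dp":[0,0,0.5],"twist":[0,0,0]},{"hand":-1,"dp":[0,0,0],"twist":[0,0,0]},{"hand":-1,"dp":[0,0,0],"twist":[0,0,0]},{"hand":-1,"dp":[0,0,0],"twist":[0,0,0]}]'
python3 -c "
from h import *
to([.6226,.183,.051])"
```

```text
time_s: 7.52
eef_pos: [0.6235, 0.1838, 0.078]
orientation: [0.996, 0.085, 0.001, -0.0]
contact_force: [0.7, -0.3, 0.6]
opening: 0.0002
grip_force: 0.0
t 7.5167 p [0.6235 0.1838 0.078 ] F [ 0.7 -0.3  0.6] units [-0.06  0.03  1.35] twist [-0.   -0.02 -0.  ]
```

```bash
python3 -m handwheel '[{"hand":-1,"dp":[0,0,0.5],"twist":[0,0,0]},{"hand":-1,"dp":[0,0,0.4],"twist":[0,0,0]},{"hand":-1,"dp":[0,0,0.2],"twist":[0,0,0]},{"hand":-1,"dp":[0,0,0.2],"twist":[0,0,0]},{"hand":-1,"dp":[0,0,0.1],"twist":[0,0,0]},{"hand":-1,"dp":[0,0,0],"twist":[0,0,0]},{"hand":-1,"dp":[0,0,0],"twist":[0,0,0]}]'
python3 -c "
from h import *
to([.6226,.183,.051])"
```

```text
time_s: 8.1
eef_pos: [0.6239, 0.1838, 0.0558]
orientation: [0.996, 0.084, 0.002, 0.001]
contact_force: [-12.6, -5.4, 37.3]
opening: 0.0003
grip_force: 18.5
t 8.1 p [0.6239 0.1838 0.0558] F [-12.6  -5.4  37.3] units [-0.07  0.03  0.24] twist [ 0.02 -0.03 -0.  ]
```

37 N at z=0.0558 is more than the button's 5 N, so I'll look before going further.

```bash
python3 - <<'E'
from h import *
print(r.read_state()["torque"].round(2))
a=[]
for n,(x,y) in {"scene":(200,120),"wrist":(0,0)}.items():
    c=vision.camera(n)["color"]
    a.append(cv2.resize(c[y:y+150,x:x+200] if n=="scene" else c,(400,300),interpolation=2))
cv2.imwrite("pics/press1.png",np.hstack(a)[:,:,::-1])
E
```

```text
[-1.28  2.91 -0.01]
```

View pics/press1.png

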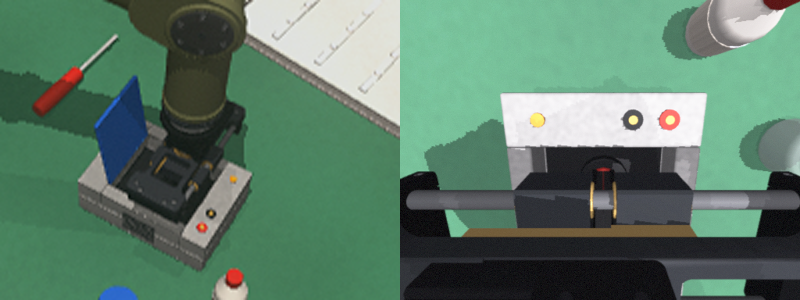

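```bash
python3 - <<'E'
from h import *
c=vision.camera("wrist")
cv2.imwrite("pics/press2.png",cv2.resize(c["color"][180:255,200:330],None,fx=6,fy=6,interpolation=2)[:,:,::-1])
for z in (.052,.0542,.058): print(z,proj(c,[[.6228+.014*.9857,.183+.014*.1685,z]]))
s=r.read_state();print(s["eef_pos"],s["contact_force"])
E
```

```text
0.052 [[260.10736897 210.62271828]]
0.0542 [[260.11957104 211.72506911]]
0.058 [[260.14136293 213.69377711]]
[0.62394323 0.18378483 0.05583415] [-12.25263863  -6.13250063  37.18784499]
```

View pics/press2.png

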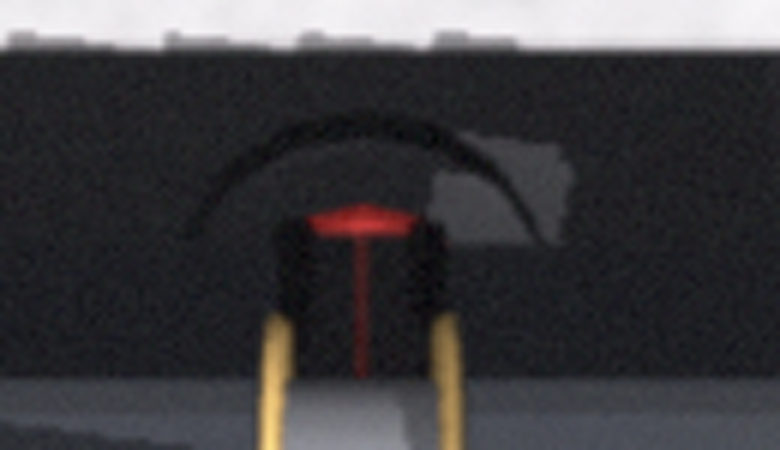

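The button rim sits at wrist (260,214), inside a wide dark collar. It's unclear whether the button has gone down, so I'll back off in small steps and watch the force.

```bash
for i in 1 2 3 4 5; do python3 -m handwheel '[{"hand":-1,"dp":[0,0,-0.1],"twist":[0,0,0]},{"hand":-1,"dp":[0,0,0],"twist":[0,0,0]},{"hand":-1,"dp":[0,0,0],"twist":[0,0,0]},{"hand":-1,"dp":[0,0,0],"twist":[0,0,0]}]' | egrep 'eef|contact'; done
```

```text
eef_pos: [0.6239, 0.1837, 0.056]
contact_force: [-8.4, -3.7, 27.5]
eef_pos: [0.6238, 0.1838, 0.0562]
contact_force: [-4.5, -2.1, 18.3]
eef_pos: [0.6237, 0.1837, 0.0564]
contact_force: [-0.6, -0.5, 8.6]
eef_pos: [0.6236, 0.1837, 0.0571]
contact_force: [2.3, 0.6, 4.0]
eef_pos: [0.6229, 0.1834, 0.0585]
contact_force: [3.5, 0.9, 4.3]
```

```bash
for i in 1 2 3 4; do python3 -m handwheel '[{"hand":-1,"dp":[0,0,-0.1],"twist":[0,0,0]},{"hand":-1,"dp":[0,0,0],"twist":[0,0,0]},{"hand":-1,"dp":[0,0,0],"twist":[0,0,0]},{"hand":-1,"dp":[0,0,0],"twist":[0,0,0]}]' | egrep 'eef|contact'; done; python3 -c "
from h import *
c=vision.camera('wrist');cv2.imwrite('pics/press3.png',cv2.resize(c['color'][180:255,200:330],None,fx=6,fy=6,interpolation=2)[:,:,::-1])"
```

```text
eef_pos: [0.6223, 0.1832, 0.0602]
contact_force: [1.9, 0.3, 3.7]
eef_pos: [0.622, 0.1831, 0.0621]
contact_force: [-0.0, -0.2, 1.4]
eef_pos: [0.6223, 0.1831, 0.0642]
contact_force: [-0.2, -0.3, 0.2]
eef_pos: [0.6226, 0.1833, 0.0666]
contact_force: [0.4, 0.3, 0.0]
```

View pics/press3.png

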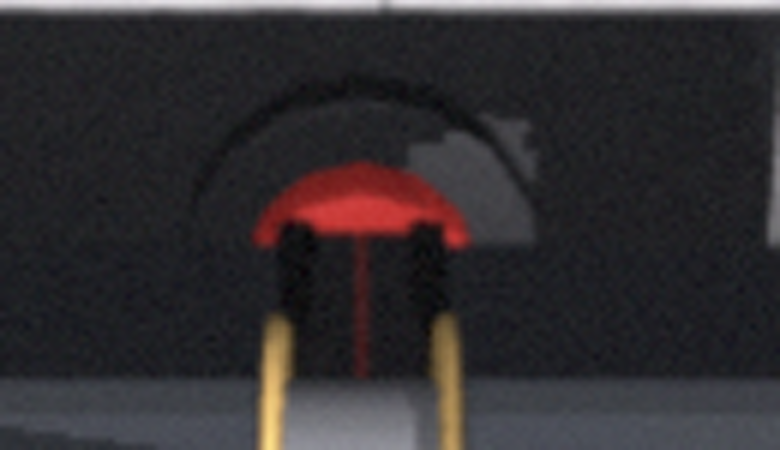

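Lifted, the button's side is visible again around crop (360,190). Contact ended near z=0.0625 and the hard stop was at 0.0564, so the full 6 mm was pressed at about 4–5 N and it has sprung back. Now up and over to the robot side of the open cover.

```bash
python3 -m handwheel '[{"hand":-1,"dp":[0,0,-1],"twist":[0,0,0]},{"hand":-1,"dp":[0,0,-1],"twist":[0,0,0]},{"hand":-1,"dp":[0,0,-1],"twist":[0,0,0]},{"hand":-1,"dp":[0,0,-1],"twist":[0,0,0]},{"hand":-1,"dp":[0,0,-1],"twist":[0,0,0]},{"hand":-1,"dp":[0,0,-1],"twist":[0,0,0]},{"hand":-1,"dp":[0,0,-1],"twist":[0,0,0]},{"hand":-1,"dp":[0,0,-1],"twist":[0,0,0]},{"hand":-1,"dp":[0,0,-1],"twist":[0,0,0]},{"hand":-1,"dp":[0,0,-0.5],"twist":[0,0,0]},{"hand":-1,"dp":[-1,0,0],"twist":[0,0,0]},{"hand":-1,"dp":[-1,0,0],"twist":[0,0,0]},{"hand":-1,"dp":[-1,0,0],"twist":[0,0,0]},{"hand":-1,"dp":[-1,0,0],"twist":[0,0,0]},{"hand":-1,"dp":[-1,0,0],"twist":[0,0,0]},{"hand":-1,"dp":[-1,0,0],"twist":[0,0,0]},{"hand":-1,"dp":[-1,0,0],"twist":[0,0,0]},{"hand":-1,"dp":[-0.3,0,0],"twist":[0,0,0]},{"hand":-1,"dp":[0,0,0],"twist":[0,0,0]},{"hand":-1,"dp":[0,0,0],"twist":[0,0,0]}]'
python3 - <<'E'
from h import *
to([.480,.159,.172])
c=vision.camera("scene")
cv2.imwrite("pics/over.png",cv2.resize(c["color"][110:290,170:400],None,fx=3,fy=3,interpolation=2)[:,:,::-1])
E
```

```text
time_s: 12.97
eef_pos: [0.4793, 0.1585, 0.2567]
orientation: [0.996, 0.084, 0.001, 0.0]
contact_force: [-0.4, -0.2, 0.8]
opening: 0.0004
grip_force: 0.0
t 12.9667 p [0.4793 0.1585 0.2567] F [-0.4 -0.2  0.8] units [ 0.03 -0.02  4.23] twist [ 0.01 -0.01 -0.  ]
```

View pics/over.png

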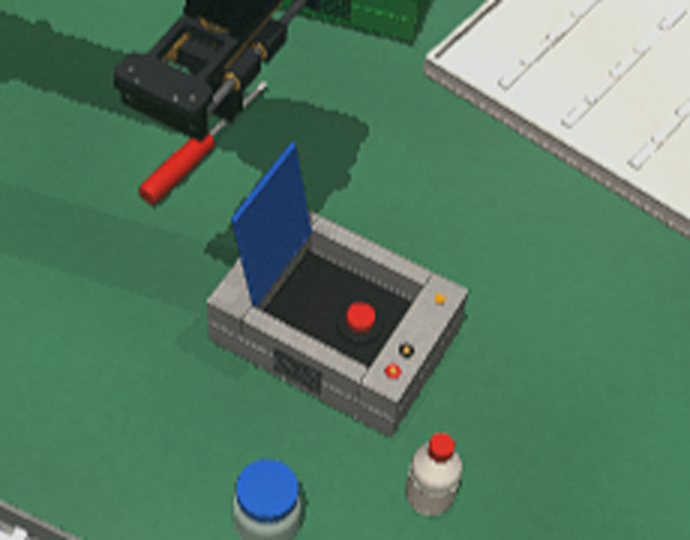

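The cover stands open at crop (275,220), the tester is where it was, and the fingers are on the robot side. Down, then push to upright.

```bash
python3 -m handwheel '[{"hand":-1,"dp":[0,0,1],"twist":[0,0,0]},{"hand":-1,"dp":[0,0,1],"twist":[0,0,0]},{"hand":-1,"dp":[0,0,1],"twist":[0,0,0]},{"hand":-1,"dp":[0,0,1],"twist":[0,0,0]},{"hand":-1,"dp":[0,0,0.2],"twist":[0,0,0]},{"hand":-1,"dp":[0,0,0],"twist":[0,0,0]},{"hand":-1,"dp":[0,0,0],"twist":[0,0,0]},{"hand":-1,"dp":[0.4,0,0],"twist":[0,0,0]},{"hand":-1,"dp":[0.4,0,0],"twist":[0,0,0]},{"hand":-1,"dp":[0.4,0,0],"twist":[0,0,0]},{"hand":-1,"dp":[0.4,0,0],"twist":[0,0,0]},{"hand":-1,"dp":[0.4,0,0],"twist":[0,0,0]},{"hand":-1,"dp":[0.4,0,0],"twist":[0,0,0]},{"hand":-1,"dp":[0,0,0],"twist":[0,0,0]},{"hand":-1,"dp":[0,0,0],"twist":[0,0,0]}]'
python3 - <<'E'
from h import *
u=np.array([.9857,.1685,0]);h=np.array([.539,.169,.072])
s=r.read_state(); d=s["eef_pos"]-h; print("X",d@u,"Z",d[2])
to(h+.038*u+[0,0,.088])
E
```

```text
time_s: 14.27
eef_pos: [0.5265, 0.167, 0.1722]
orientation: [0.996, 0.085, -0.0, -0.0]
contact_force: [-0.5, -0.2, 0.0]
opening: 0.0006
grip_force: 0.4
X -0.012688984125969725 Z 0.1002394410055464
t 14.2667 p [0.5265 0.167  0.1722] F [-0.5 -0.2  0. ] units [2.53 0.01 0.61] twist [-0.  0.  0.]
```

```bash
python3 -m handwheel '[{"hand":-1,"dp":[0.5,0,0.05],"twist":[0,0,0]},{"hand":-1,"dp":[0.5,0,0.08],"twist":[0,0,0]},{"hand":-1,"dp":[0.5,0,0.12],"twist":[0,0,0]},{"hand":-1,"dp":[0.5,0,0.16],"twist":[0,0,0]},{"hand":-1,"dp":[0.5,0,0.2],"twist":[0,0,0]},{"hand":-1,"dp":[0.35,0,0.25],"twist":[0,0,0]},{"hand":-1,"dp":[0.35,0,0.25],"twist":[0,0,0]},{"hand":-1,"dp":[0.35,0,0.26],"twist":[0,0,0]},{"hand":-1,"dp":[0,0,0],"twist":[0,0,0]},{"hand":-1,"dp":[0,0,0],"twist":[0,0,0]}]'
python3 - <<'E'
from h import *
u=np.array([.9857,.1685,0]);h=np.array([.539,.169,.072])
s=r.read_state(); d=s["eef_pos"]-h; print("X",d@u,"Z",d[2])
to(h+.0756*u+[0,0,.0526])
c=vision.camera("scene")
cv2.imwrite("pics/mid.png",cv2.resize(c["color"][110:290,170:400],None,fx=3,fy=3,interpolation=2)[:,:,::-1])
E
```

```text
time_s: 15.1
eef_pos: [0.5961, 0.1788, 0.1446]
orientation: [0.996, 0.085, -0.0, -0.0]
contact_force: [-2.2, 0.1, 0.4]
opening: 0.0004
grip_force: 0.7
X 0.05794230571930471 Z 0.07258842077747861
t 15.1 p [0.5961 0.1788 0.1446] F [-2.2  0.1  0.4] units [0.88 0.   1.  ] twist [-0.  0.  0.]
```

View pics/mid.png

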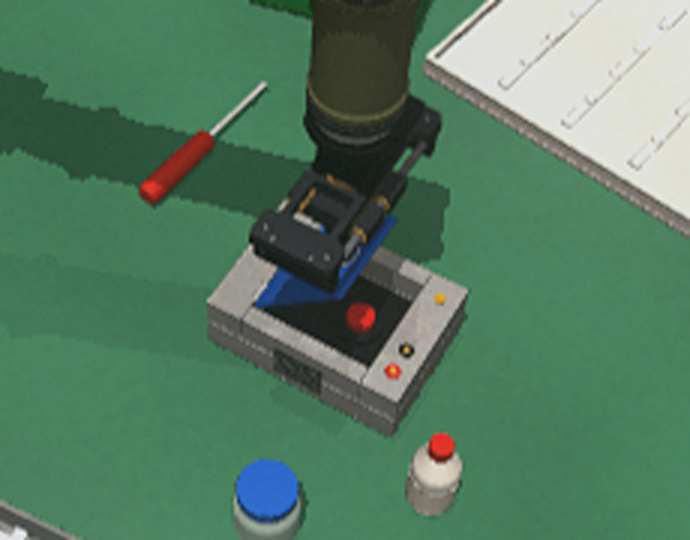

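The cover, crop (330,270), is following at about 45°. Continuing down to nearly flush.

```bash
python3 -m handwheel '[{"hand":-1,"dp":[0.32,0,0.3],"twist":[0,0,0]},{"hand":-1,"dp":[0.29,0,0.35],"twist":[0,0,0]},{"hand":-1,"dp":[0.26,0,0.35],"twist":[0,0,0]},{"hand":-1,"dp":[0.2,0,0.4],"twist":[0,0,0]},{"hand":-1,"dp":[0.18,0,0.4],"twist":[0,0,0]},{"hand":-1,"dp":[0.15,0,0.4],"twist":[0,0,0]},{"hand":-1,"dp":[0.1,0,0.4],"twist":[0,0,0]},{"hand":-1,"dp":[0.08,0,0.4],"twist":[0,0,0]},{"hand":-1,"dp":[0.02,0,0.3],"twist":[0,0,0]},{"hand":-1,"dp":[0,0,0],"twist":[0,0,0]},{"hand":-1,"dp":[0,0,0],"twist":[0,0,0]},{"hand":-1,"dp":[0,0,0],"twist":[0,0,0]}]'
python3 - <<'E'
from h import *
u=np.array([.9857,.1685,0]);h=np.array([.539,.169,.072])
s=r.read_state(); d=s["eef_pos"]-h; print("X",d@u,"Z",d[2])
to(h+.093*u+[0,0,-.005])
E
```

```text
time_s: 16.15
eef_pos: [0.6278, 0.1842, 0.0794]
orientation: [0.996, 0.084, 0.0, 0.0]
contact_force: [-2.1, -0.0, 2.5]
opening: 0.0005
grip_force: 1.1
X 0.09013166699153172 Z 0.007420454663602957
t 16.15 p [0.6278 0.1842 0.0794] F [-2.1 -0.   2.5] units [ 0.14 -0.    0.62] twist [ 0.   -0.01 -0.  ]
```

Pressing in to the stop.

```bash
python3 -m handwheel '[{"hand":-1,"dp":[0.05,0,0.2],"twist":[0,0,0]},{"hand":-1,"dp":[0,0,0.2],"twist":[0,0,0]},{"hand":-1,"dp":[0,0,0.15],"twist":[0,0,0]},{"hand":-1,"dp":[0,0,0.1],"twist":[0,0,0]},{"hand":-1,"dp":[0,0,0],"twist":[0,0,0]},{"hand":-1,"dp":[0,0,0],"twist":[0,0,0]},{"hand":-1,"dp":[0,0,0],"twist":[0,0,0]}]'
```

```text
time_s: 16.73
eef_pos: [0.6294, 0.1844, 0.0687]
orientation: [0.996, 0.084, 0.001, 0.0]
contact_force: [-4.3, -1.5, 15.7]
opening: 0.0003
grip_force: 7.7
```

It's firmly on the stop: 15.7 N at 0.0687. Lifting off and checking that it latched.

```bash
python3 -m handwheel '[{"hand":-1,"dp":[0,0,-0.2],"twist":[0,0,0]},{"hand":-1,"dp":[0,0,-0.5],"twist":[0,0,0]},{"hand":-1,"dp":[0,0,-1],"twist":[0,0,0]},{"hand":-1,"dp":[0,0,-1],"twist":[0,0,0]},{"hand":-1,"dp":[0,0,-1],"twist":[0,0,0]},{"hand":-1,"dp":[0,0,-1],"twist":[0,0,0]},{"hand":-1,"dp":[0,0,-1],"twist":[0,0,0]},{"hand":-1,"dp":[0,0,-1],"twist":[0,0,0]},{"hand":-1,"dp":[-1,0,-1],"twist":[0,0,0]},{"hand":-1,"dp":[-1,0,-1],"twist":[0,0,0]},{"hand":-1,"dp":[-1,0,0],"twist":[0,0,0]},{"hand":-1,"dp":[-1,0,0],"twist":[0,0,0]},{"hand":-1,"dp":[-1,0,0],"twist":[0,0,0]},{"hand":-1,"dp":[-1,0,0],"twist":[0,0,0]},{"hand":-1,"dp":[0,0,0],"twist":[0,0,0]},{"hand":-1,"dp":[0,0,0],"twist":[0,0,0]},{"hand":-1,"dp":[0,0,0],"twist":[0,0,0]},{"hand":-1,"dp":[0,0,0],"twist":[0,0,0]},{"hand":-1,"dp":[0,0,0],"twist":[0,0,0]},{"hand":-1,"dp":[0,0,0],"twist":[0,0,0]}]'
python3 - <<'E'
from h import *
c=vision.camera("scene")
cv2.imwrite("pics/end.png",cv2.resize(c["color"][110:290,170:400],None,fx=3,fy=3,interpolation=2)[:,:,::-1])
E
```

```text
time_s: 18.4
eef_pos: [0.5107, 0.1642, 0.2398]
orientation: [0.996, 0.084, -0.0, -0.0]
contact_force: [-0.4, 0.9, 0.1]
opening: 0.0006
grip_force: 0.0
```

View pics/end.png

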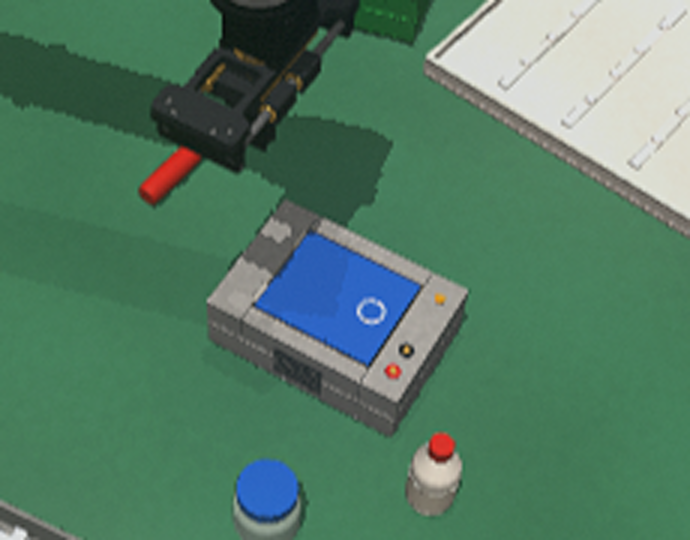

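The cover is flush and latched with its ring at crop (371,311), the tester and bystanders have not moved, and the robot is clear.

```bash
python3 -c "
from station import r
print(r.close_job())"
```

```text
the job is handed in; nothing more can be done
None
```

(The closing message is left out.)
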